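# Lay up an egg board and a coffee board

### The arm

A 6-joint arm with a two-finger parallel gripper is mounted at the origin on the work surface. World frame = base frame: x ahead of the robot, y to its left, z up, the work surface at z = 0. Lengths are in m, angles in degrees, forces in N, time in s.
With the tool pointing down it reaches from about 0.25 to 0.725 m from the base axis. Payload 9.7 kg.
Tool frame: the origin (TCP) lies on the mounting face of the last link; the fingertips stand 173 mm ahead of it and the grasp point (between the pads) lies 155 mm ahead of it; z points along the fingers, y is the line along which they close (so a half turn about z gives the same grasp; the last joint's range is limited). The gripper opens to 85 mm and grips with 20 to 120 N. Pads are 22 mm wide; open, the fingers measure 114 mm over their backs; the gripper's body (76 mm by 85 mm) begins 54 mm behind the grasp point. The pads swing forward as they close: fully open they stand 13 mm farther back than shut.
Start: joints at [-69.099, 4.979, 10.078, 95.1, 0, 90], TCP at [0.196, -0.514, 0.405] pointing down, gripper open.
Joint ranges: [-179.16, 179.16], [-48.56, 103.87], [-65.8, 70.77], [-126.05, 130.52], [-82.76, 87.17], [-180, 180]. Speed limits (degrees/s): [127.2, 127.2, 147.25, 180, 180, 180].

### API

Orientations are given as [roll, pitch, yaw] about the fixed x, y, z axes, in that order (R = Rz(yaw) Ry(pitch) Rx(roll)).
In Python, from workcell import bot, camera, camera_model, outline_of, pinpoint gives the robot as it stands.
- The arm moves only by the tool move_arm, never from a script. Its arguments are lists of equal length, an entry for each row: "jaw": the closure, from 0 (fully open) to 1 (shut); "delta_pos": the shift along the world's x, y, z in m, a list of three; "yaw": the turn about the world's z in rad. In form: {"jaw": [jaw, ...], "delta_pos": [[dx, dy, dz], ...], "yaw": [yaw, ...]}. A call has 1 to 10 rows; each row shifts and turns the commanded pose from where the row before left it; what a row does not reach is not made up. A row lasts 1/12 s, in which the tool goes at most 41.7 mm and 7.16 degrees, less where a joint would pass 70% of its speed; a pose out of reach is approached as far as the arm can. A call with a gripper value outside its range is refused whole. The fingers move at their own pace and stop on an object; "force" is the grip in N (left out, the last holds). Time passes only in rows, so rows that do not move let the fingers close. It gives the time, the measured TCP pose, the force, the opening and the grip force at its end, in the units of the state.
- bot.get_obs(): the state, without advancing time (a new reading comes with each control period).
- camera(name): name is "scene" or "top" or "wrist"; returns the picture (480x640x3 uint8, red, green, blue); there is no depth.
- camera_model(name): a dict with "fx", "fy", "cx", "cy" (pixels), "R" (3x3) and "t" (3): a world point X has camera coordinates R X + t. Camera axes: x right, y down, z forward; pixel columns grow to the right and rows downward; lengths in m; the calibration is good to about 2 mm. The wrist camera is an equidistant fisheye: a pixel r from the principal point sees the ray r / f radians off the axis. A picture is of the moment at which its call begins: read the wrist's pose just before it. camera_model takes no time and is no camera call; for the wrist camera it gives the pose at the moment of the call.
- bot.job_done(): hands the job in; it is judged then, once.
Trained networks look in the newest picture that a camera, given by its name, has taken for a name from the list of things; names that differ only in an ending like _2 or _b are one class to them, and where a whole thing is asked for, a point or a joint stands for the part that bears it (a point fixed in the world has none). Each returns a list of dicts, best first, with "confidence" (0 to 1); they miss things now and then, are a little off and sometimes report something else, mostly with a low value. They report only what shows in the picture. A call takes as long as a camera call. They do not tell look-alikes from the thing itself.
- outline_of(camera, thing): "mask" (480x640 bool, what is visible of it) and "xy" ([column, row] in pixels, amid what is visible of it).
- pinpoint(camera, thing): "xy" ([column, row] in pixels: a listed point, or the origin of a listed thing).
The state is a dict: "time": time; "q": joint angles; "qd": joint speeds; "joint_efforts": joint torques, N m; "ee_pos": TCP position; "tcp_rot": TCP orientation; "wrist_force": force on the tool from outside, world axes, zero at the start; "torque": the same for the moment, N m; "opening": finger opening in m; "grasp_force": force on a finger pad.
Only numpy, scipy, OpenCV 4.12 (cv2) and the standard library are available. Lean on these libraries where they do the work, as an engineer would, in place of code of your own. Each camera call takes 0.05 s, during which the arm holds its last target. There are 200 camera calls.

### The job

Lay up the two wooden breakfast boards from the crockery on the counter: the plain rectangular board gets the egg cup and the salt shaker, the board with the handle gets the espresso cup and the milk jug, each standing upright in the round well that fits its foot. The egg from the rack goes in the egg cup, pointed end up, so that it ends standing in the cup on its board; set everything down gently, without letting it drop. Leave the pepper mill, the sugar pot and the egg rack where they are.

Things in the scene. Friction and masses are not known exactly. Their poses are not given: they have to be found in the camera images.
- egg_board: Plain rectangular wooden board without handle, 110 (x) by 260 (y) by 16 mm high, does not move. Origin: centre of its underside, z up. Two flat round wells, 5 mm deep (floor 11 mm above the origin), at x = 0: the egg cup's, 64 mm across, centred at y = +75 mm, and the salt shaker's, 46 mm across, centred at y = -75 mm.
- coffee_board: Wooden paddle board, 150 (x) by 230 (y) by 16 mm high, with a 42 mm wide handle from its +x edge out to x = +166 mm; does not move. Origin: centre of the underside of the 150 by 230 part, z up. Two flat round wells, 5 mm deep (floor 11 mm above the origin), at x = 0: the milk jug's, 72 mm across, centred at y = +60 mm, and the espresso cup's, 54 mm across, centred at y = -60 mm.
- egg_cup: White ceramic egg cup on a foot, 56 mm high. Foot 50 mm across; thin stem; round bowl at the top, 50 mm across outside at the rim and about 47 mm at 38 mm height, mouth 40 mm across inside. Origin at the centre of the underside of the foot, z up. 90 g or so, loose.
- egg: Light brown egg, 44 mm across, 56 mm long, standing pointed end up in a hole of the egg rack. Origin on its axis at the widest place, 22 mm above the blunt lower end; z points to the pointed end, 34 mm off. In the rack its origin is 32 mm above the counter; standing in the egg cup it is 65 mm above the cup's origin (9 mm above the rim). About 60 g, loose.
- salt_shaker: Slim white ceramic salt shaker with a steel cap, 75 mm high, 34 mm across at the foot, narrowing to 28 mm at 55 mm height; the cap above is 30 mm across. Origin at the centre of its underside, z up. 110 g or so, loose.
- espresso_cup: Small white ceramic cup, open at the top, 56 mm high, foot 40 mm across, 58 mm across outside from 27 mm height up to the rim, wall 3.5 mm, with one loop handle at +y that reaches 51 mm from the axis (heights 20 to 51 mm). Origin at the centre of its underside, z up. 120 g or so, loose.
- milk_jug: White ceramic milk jug, open at the top, 84 mm high, foot 56 mm across, belly 66 mm across at 26 mm height, neck 54 mm across at 60 mm height, 57 mm at the rim, with one loop handle at +y that reaches 59 mm from the axis (heights 24 to 76 mm) and a small lip at -y. Origin at the centre of its underside, z up. 190 g or so, loose.
- pepper_mill: Turned dark wooden pepper mill, 54 mm across, 138 mm high. Origin at the centre of its underside. Not needed: to be left where it stands.
- sugar_pot: Round white lidded sugar pot with a knob, no handle, 78 mm across, 85 mm high. Origin at the centre of its underside. Not needed: to be left where it stands.
- egg_rack: Pale wooden egg rack, a 106 by 106 mm plate with four 39 mm holes (centres at x, y = +-24 mm), its top 22 mm above the counter, on four small feet; the one egg stands in the hole at (+24, +24) mm. Origin at the centre of its underside at counter height, z up. Loose, 0.45 kg or so; to be left where it stands.
Things that resemble listed ones, but are neither listed nor needed, are in the scene too. Leave any black or purple look-alike of the egg_cup alone.

How it is judged (in metres and radians):
At the end, for the whole second after the job is handed in: Each piece upright (6 deg) in its own well, within 12 mm of its centre in x and y and 3 mm of its floor: egg cup, salt shaker on the rectangular board; jug, espresso cup on the handled one. Egg in its cup: 8 mm off axis at most, origin 58-72 mm above cup base, point up (29 deg). All at rest (x of egg_cup in the frame of egg_board between -0.012 and 0.012 m and y of egg_cup in the frame of egg_board between 0.063 and 0.087 m and z of egg_cup in the frame of egg_board between 0.008 and 0.0135 m and angle between each of egg_cup, salt_shaker, milk_jug, espresso_cup's own z axis and vertical below 0.1 rad and x of salt_shaker in the frame of egg_board between -0.012 and 0.012 m and y of salt_shaker in the frame of egg_board between -0.087 and -0.063 m and z of salt_shaker in the frame of egg_board between 0.008 and 0.0135 m and x of milk_jug in the frame of coffee_board between -0.012 and 0.012 m and y of milk_jug in the frame of coffee_board between 0.048 and 0.072 m and z of milk_jug in the frame of coffee_board between 0.008 and 0.0135 m and x of espresso_cup in the frame of coffee_board between -0.012 and 0.012 m and y of espresso_cup in the frame of coffee_board between -0.072 and -0.048 m and z of espresso_cup in the frame of coffee_board between 0.008 and 0.0135 m and horizontal distance between egg and egg_cup below 0.008 m and z of egg in the frame of egg_cup between 0.058 and 0.072 m and angle between egg's own z axis and vertical below 0.5 rad and linear speed of each of egg_cup, egg, salt_shaker, espresso_cup, milk_jug below 0.02 m/s); the robot touches nothing.
It fails at once if the pepper mill, the sugar pot or the egg rack is pushed away (more than 25 mm) (distance of any of pepper_mill, sugar_pot, egg_rack from where it was at the start of the episode above 0.025 m).
It fails at once if the egg is dropped or pressed hard onto the egg cup (over 40 N) (contact force between egg and egg_cup above 40 N).
It fails at once if the egg is let fall (over about 20 mm) (linear speed of egg above 0.6 m/s and contact force between egg and the fingers below 0.1 N and contact force between egg and egg_cup below 0.1 N).
It fails at once if a piece of crockery is let fall (over about 20 mm) ((linear speed of egg_cup above 0.6 m/s and contact force between egg_cup and the fingers below 0.1 N) or (linear speed of salt_shaker above 0.6 m/s and contact force between salt_shaker and the fingers below 0.1 N) or (linear speed of espresso_cup above 0.6 m/s and contact force between espresso_cup and the fingers below 0.1 N) or (linear speed of milk_jug above 0.6 m/s and contact force between milk_jug and the fingers below 0.1 N)).
It also fails if it takes over 134 s, if anything falls off the work surface, if the arm or the gripper's body presses on something with over 40 N, if the wrist force passes 120 N, or if a joint passes its speed limit or range.

## Working session

There is one attempt and no reset: what is moved stays moved. The work goes in short steps, Python scripts to look and compute and a tool call to move; the robot and the scene stay as the last step left them, time stands still between calls to the robot, and variables do not carry over. Pictures are saved under pics/ and viewed, at most 14 in all, crops included, and the job is handed in when it is done.

Besides the shell and the picture viewer there is one more tool, called after "Emit:" as name(argument=value, ...) on one line, values as JSON. move_arm: Moves the arm, as the interface text tells. Its arguments: {"type":"object","properties":{"jaw":{"type":"array"},"delta_pos":{"type":"array"},"yaw":{"type":"array"},"force":{"type":"number"}},"required":["jaw","delta_pos","yaw"]}

```bash
mkdir -p pics
cat > h.py <<'E'
import numpy as np, cv2
from workcell import bot, camera, camera_model, outline_of, pinpoint
def snap(n,f=None):
    im=camera(n)
    if f: cv2.imwrite('pics/'+f,im[:,:,::-1])
    return im
def ray(n,uv,m=None):
    m=m or camera_model(n); R=np.array(m['R']);t=np.array(m['t'])
    x=(uv[0]-m['cx'])/m['fx'];y=(uv[1]-m['cy'])/m['fy']
    if n=='wrist':
        r=np.hypot(x,y); d=np.array([np.sin(r)*x/max(r,1e-9),np.sin(r)*y/max(r,1e-9),np.cos(r)])
    else: d=np.array([x,y,1.]); d/=np.linalg.norm(d)
    return -R.T@t, R.T@d
def atz(n,uv,z,m=None):
    o,d=ray(n,uv,m); return o+d*(z-o[2])/d[2]
def tri(rays):
    A=sum(np.eye(3)-np.outer(d,d) for o,d in rays); b=sum((np.eye(3)-np.outer(d,d))@o for o,d in rays)
    X=np.linalg.solve(A,b); return X,[float(np.linalg.norm(np.cross(X-o,d))) for o,d in rays]
E
python3 - <<'E'
from h import *
for n in('scene','top'):
    snap(n,n+'0.png'); m=camera_model(n); print(n,-np.array(m['R']).T@np.array(m['t']),m['fx'])
    for th in ['egg_board','coffee_board','egg_cup','egg','salt_shaker','espresso_cup','milk_jug','pepper_mill','sugar_pot','egg_rack']:
        for p in pinpoint(n,th)[:4]:
            print(n,th,np.round(p['xy'],1),round(p['confidence'],2),np.round(atz(n,p['xy'],0.032 if th=='egg' else 0),3)[:2])
print(bot.get_obs())
E
```

```text
scene [ 1.20836589 -0.48088284  0.78236892] 535.3295050273797
scene egg_board [421.4 258.2] 0.71 [0.616 0.184]
scene coffee_board [294.8 324.2] 0.94 [ 0.627 -0.144]
scene egg_cup [130.9 348.2] 0.94 [ 0.515 -0.425]
scene egg_cup [161.7 375.5] 0.9 [ 0.601 -0.399]
scene egg_cup [ 91.7 330.3] 0.81 [ 0.434 -0.474]
scene egg [317.  234.7] 0.63 [0.46  0.016]
scene salt_shaker [409.6 183.1] 0.85 [0.383 0.351]
scene espresso_cup [149.2 285.1] 0.58 [ 0.377 -0.341]
scene milk_jug [372.3 208.4] 0.68 [0.417 0.204]
scene pepper_mill [463.6 200.1] 0.83 [0.511 0.415]
scene pepper_mill [150.9 284.3] 0.62 [ 0.377 -0.337]
scene sugar_pot [215.4 271.9] 0.92 [ 0.414 -0.21 ]
scene sugar_pot [146.9 285.1] 0.66 [ 0.374 -0.345]
scene egg_rack [299.8 246.2] 0.92 [ 0.44  -0.017]
top [ 0.37663956 -0.01622891  1.2365417 ] 506.00982087041405
top egg_board [246.9 209.3] 0.77 [0.613 0.181]
top egg_board [314.3 275. ] 0.68 [0.448 0.015]
top egg_board [499.8 247.1] 0.55 [ 0.511 -0.438]
top coffee_board [376.9 201.9] 0.95 [ 0.627 -0.142]
top egg_cup [517.9 277.5] 0.86 [ 0.436 -0.478]
top egg_cup [499.7 244.2] 0.78 [ 0
[... 316 characters left out ...]
 308.4] 0.54 [0.37  0.341]
{'time': 1.1, 'q': array([-6.90988839e+01,  4.97970661e+00,  1.00776669e+01,  9.51000026e+01,
        5.82099190e-04,  8.99994114e+01]), 'qd': array([ 0.17027611,  0.07367619,  0.09108856,  0.07016079, -0.07237984,
        0.0213353 ]), 'joint_efforts': array([ 1.05661180e-03, -5.20114374e+01,  4.64863622e+01,  1.83503500e-03,
        3.78665607e-05,  9.62404556e-06]), 'ee_pos': array([ 0.1962158 , -0.51380517,  0.4046715 ]), 'tcp_rot': array([-1.79997958e+02, -5.82120172e-04,  2.09017048e+01]), 'wrist_force': array([ 0.42302692, -1.40705039, -0.45439774]), 'torque': array([ 0.0457402 , -0.01375618, -0.05564738]), 'grasp_force': 0.0, 'opening': 0.08555732778525013}
```

View pics/scene0.png

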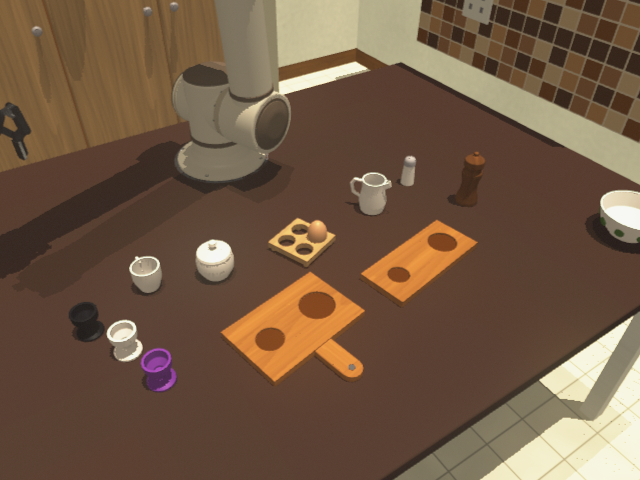

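View pics/top0.png

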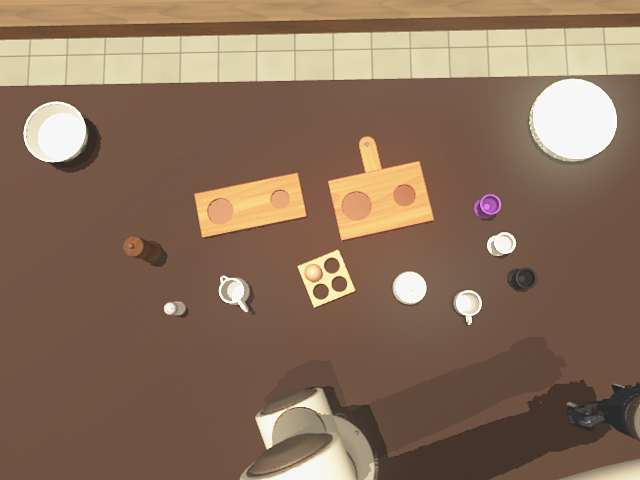

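The scene picture shows the white egg cup at (124,340) between a black cup (86,320) and a purple one (158,370). The espresso cup is at (147,274), the jug at (373,194), the salt at (409,171), and the egg in its rack at (317,232). The top view agrees: egg cup (502,244), espresso cup (467,303), jug (235,291), salt (174,309), boards at (250,205) and (380,200).

```bash
cat >> h.py <<'E'
from scipy.optimize import minimize, least_squares
def proj(n,X,m):
    c=np.asarray(X)@np.array(m['R']).T+np.array(m['t'])
    if n=='wrist':
        r=np.hypot(c[:,0],c[:,1]); s=np.arctan2(r,c[:,2])/np.maximum(r,1e-9)
    else: s=1/c[:,2]
    return np.c_[m['cx']+m['fx']*c[:,0]*s, m['cy']+m['fy']*c[:,1]*s]
PROF={'egg_cup':[[(0,25),(4,25)],[(4,12),(34,12)],[(30,19),(38,23.5),(56,25)]],
'egg':[[(-16,15),(-10,19.6),(0,22),(10,21),(18,18.5),(26,12.5),(31,7),(34,0)]],
'salt_shaker':[[(0,17),(55,14)],[(55,15),(70,15),(75,9)]],
'espresso_cup':[[(0,20),(8,24),(27,29),(56,29)]],
'milk_jug':[[(0,28),(10,31.5),(26,33),(40,31),(60,27)],[(60,27),(84,28.5)]]}
HND={'espresso_cup':(26,51,20,51),'milk_jug':(26,59,24,76)}
A=np.linspace(0,2*np.pi,40)
def render(n,m,th,p):
    im=np.zeros((480*2,640*2),np.uint8); x,y,z,yaw=p
    def fill(P):
        c,s=np.cos(yaw),np.sin(yaw); W=np.c_[c*P[:,0]-s*P[:,1]+x,s*P[:,0]+c*P[:,1]+y,P[:,2]+z]
        q=proj(n,W,m)*2*16; cv2.fillConvexPoly(im,cv2.convexHull(np.round(q).astype(np.int32)),1,shift=4)
    for part in PROF[th]:
        fill(np.vstack([np.c_[r*np.cos(A),r*np.sin(A),0*A+h] for h,r in part])/1e3)
    if th in HND:
        a,b,h0,h1=HND[th]
        fill(np.array([(s,u,v) for s in(-3,3) for u,v in((a,h0),(b-4,h0+4),(b,h0+12),(b,h1-7),(b-3,h1),(a,h1))])/1e3)
    return cv2.resize(im*255,(640,480),interpolation=cv2.INTER_AREA)/255.
def fillholes(M):
    c,_=cv2.findContours(M.astype(np.uint8),cv2.RETR_EXTERNAL,cv2.CHAIN_APPROX_NONE)
    o=np.zeros(M.shape,np.uint8); cv2.drawContours(o,[max(c,key=cv2.contourArea)],-1,1,-1); return o.astype(float)
def fit(th,views,p0,usez=True):
    # views: list of (cam,model,mask)
    V=[(n,m,fillholes(M)) for n,m,M in views]
    def cost(v):
        p=np.array([v[0],v[1],v[2] if usez else p0[2]*1e3,0])/1e3; p[3]=v[3]/20
        return sum(np.abs(render(n,m,th,p)-M).sum()/M.sum() for n,m,M in V)
    best=None
    for k in range(8 if (th in HND and p0[3] is None) else 1):
        yw=k*np.pi/4 if p0[3] is None else p0[3]
        v0=np.array([p0[0]*1e3,p0[1]*1e3,p0[2]*1e3,yw*20])
        S=v0+np.vstack([np.zeros(4),np.diag([8,8,6,7])])
        r=minimize(cost,v0,method='Nelder-Mead',options=dict(initial_simplex=S,maxiter=130,xatol=.1,fatol=1e-4))
        if best is None or r.fun<best.fun: best=r
    return np.round(best.x[:3]/1e3,4),round(float(np.degrees(best.x[3]/20)),1),round(best.fun/len(V),3)
E
cat > m1.py <<'E'
from h import *
G={'egg_cup':(.517,-.43,0,0),'egg':(.457,.018,.032,0),'salt_shaker':(.38,.35,0,0),'espresso_cup':(.375,-.342,0,None),'milk_jug':(.412,.206,0,None)}
ims={n:snap(n) for n in('top','scene')}; M={n:camera_model(n) for n in ims}
import pickle
for th,g in G.items():
    V=[]
    for n in ims:
        L=outline_of(n,th); e=proj(n,np.array([[g[0],g[1],g[2]+.03]]),M[n])[0]
        L=[l for l in L if np.linalg.norm(np.array(l['xy'])-e)<22]
        if L: V.append((n,M[n],L[0]['mask']))
        else: print('no',th,n)
    try: print(th,len(V),fit(th,V,g), [fit(th,[v],g,False) for v in V])
    except Exception as ex: print(th,ex)
W={}
for b,L in(('egg_board',(.613,.183)),('coffee_board',(.627,-.143))):
    for n in ims:
        o=outline_of(n,b)
        if not o: print('no',b,n); continue
        mk=min(o,key=lambda l:np.linalg.norm(np.array(l['xy'])-proj(n,np.array([[*L,.016]]),M[n])[0]))['mask']
        mk=fillholes(mk).astype(np.uint8)
        hsv=cv2.cvtColor(ims[n],cv2.COLOR_RGB2HSV)[:,:,2]
        er=cv2.erode(mk,np.ones((7,7)))
        v=hsv[er>0]; t,_=cv2.threshold(v.reshape(-1,1),0,255,cv2.THRESH_OTSU)
        d=((hsv<t)&(er>0)).astype(np.uint8); d=cv2.morphologyEx(d,cv2.MORPH_OPEN,np.ones((3,3)))
        c,_=cv2.findContours(d,cv2.RETR_EXTERNAL,cv2.CHAIN_APPROX_NONE)
        for k in sorted(c,key=cv2.contourArea)[-3:]:
            if cv2.contourArea(k)<100: continue
            P=np.array([atz(n,q[0],.016,M[n])[:2] for q in k]).astype(np.float32)*1e3
            e=cv2.fitEllipse(P); print(b,n,'well',np.round(e[0]),np.round(e[1]))
        c,_=cv2.findContours(mk,cv2.RETR_EXTERNAL,cv2.CHAIN_APPROX_NONE)
        P=np.array([atz(n,q[0],.016,M[n])[:2] for q in max(c,key=cv2.contourArea)]).astype(np.float32)*1e3
        print(b,n,cv2.minAreaRect(P))
E
time python3 m1.py
```

```text
egg_cup 2 (array([ 0.514 , -0.431 , -0.0053]), 41.0, np.float64(0.079)) [(array([ 0.5134, -0.4297,  0.0034]), 12.1, np.float64(0.079)), (array([ 0.5194, -0.4307,  0.0036]), -2.8, np.float64(0.084))]
egg 2 (array([0.4543, 0.0194, 0.0313]), 19.6, np.float64(0.184)) [(array([0.4508, 0.0201, 0.0321]), 19.4, np.float64(0.299)), (array([0.455 , 0.0188, 0.0336]), 26.7, np.float64(0.059))]
salt_shaker 2 (array([ 0.3715,  0.3514, -0.005 ]), 22.5, np.float64(0.114)) [(array([0.371 , 0.3482, 0.0082]), -5.0, np.float64(0.104)), (array([0.377 , 0.3477, 0.005 ]), 3.3, np.float64(0.097))]
espresso_cup 2 (array([ 0.3747, -0.3399, -0.0056]), 97.1, np.float64(0.12)) [(array([ 0.3769, -0.3412,  0.0027]), 93.3, np.float64(0.195)), (array([ 0.3803, -0.341 , -0.0044]), 261.3, np.float64(0.05))]
milk_jug 2 (array([ 0.4102,  0.2089, -0.0071]), 125.3, np.float64(0.144)) [(array([0.4094, 0.2065, 0.0072]), 126.8, np.float64(0.172)), (array([0.4171, 0.2029, 0.0105]), 114.9, np.float64(0.113))]
egg_board top well [637.  99.] [43. 45.]
egg_board top well [608. 246.] [61. 62.]
egg_board top ((619.9341430664062, 172.85507202148438), (114.1842041015625, 260.45452880859375), 11.251204490661621)
egg_board scene well [639.  98.] [43. 44.]
egg_board scene well [611. 245.] [60. 62.]
egg_board scene ((630.3115234375, 166.0367889404297), (120.25343322753906, 276.0616760253906), 11.102946281433105)
coffee_board top well [ 641. -207.] [51. 53.]
coffee_board top well [617. -89.] [68. 70.]
coffee_board top ((669.171630859375, -137.6309814453125), (240.8826904296875, 233.74900817871094), 12.322273254394531)
coffee_board scene well [ 643. -207.] [52. 53.]
coffee_board scene well [619. -89.] [69. 71.]
coffee_board scene ((678.5485229492188, -140.6485595703125), (246.31729125976562, 238.65093994140625), 11.69578742980957)
real	1m34.424s
user	0m42.230s
sys	1m19.005s
```

Measured wells (z 0.016 plane): egg cup (.609,.246), salt (.638,.099), jug (.618,-.089), espresso (.642,-.207). Their spacings are 150 and 120 mm, as they should be. First move: above the egg cup.

Emit:
move_arm(jaw=[0,0,0,0,0,0,0,0,0,0], delta_pos=[[0.035,0.009,-0.005],[0.035,0.009,-0.005],[0.035,0.009,-0.005],[0.035,0.009,-0.005],[0.035,0.009,-0.005],[0.035,0.009,-0.005],[0.035,0.009,-0.005],[0.035,0.009,-0.005],[0.035,0.009,-0.005],[0,0,0]], yaw=[0,0,0,0,0,0,0,0,0,0], force=30)

```text
time: 2.73
ee_pos: [0.5162, -0.4306, 0.3567]
tcp_rot: [-179.9, -0.0, 21.2]
wrist_force: [0.2, -0.4, -0.9]
opening: 0.0853
grasp_force: 0.0
```

```bash
cat > w.py <<'E'
# usage: w.py thing x y z yawdeg|None [pic]  : fit with wrist view
import sys; from h import *
def main(th,g,pic=None):
    o=bot.get_obs(); m=camera_model('wrist'); im=snap('wrist',pic)
    print('tcp',np.round(o['ee_pos'],4),np.round(o['tcp_rot'],1),'cam',np.round(-np.array(m['R']).T@np.array(m['t']),3),'t',o['time'],m['fx'])
    e=proj('wrist',np.array([[g[0],g[1],g[2]+.03]]),m)[0]
    L=outline_of('wrist',th); print('exp',np.round(e),[(np.round(l['xy']),round(l['confidence'],2)) for l in L])
    L=[l for l in L if np.linalg.norm(np.array(l['xy'])-e)<35]
    if L: print(th,'fit z fixed',fit(th,[('wrist',m,L[0]['mask'])],g,False),'free',fit(th,[('wrist',m,L[0]['mask'])],g,True))
    for p in pinpoint('wrist',th)[:3]: print('pin',np.round(p['xy']),round(p['confidence'],2),np.round(atz('wrist',p['xy'],g[2],m),4))
a=sys.argv
main(a[1],(float(a[2]),float(a[3]),float(a[4]),None if a[5]=='None' else np.radians(float(a[5]))),a[6] if len(a)>6 else None)
E
python3 w.py egg_cup .516 -.430 0 0 w1.png
```

```text
tcp [ 0.5162 -0.4306  0.3567] [-179.9   -0.    21.2] cam [ 0.592 -0.4    0.327] t 2.7333 371.64829954431775
exp [329. 216.] [(array([337.,  96.]), 0.93), (array([328., 220.]), 0.73), (array([181., 305.]), 0.68), (array([340., 314.]), 0.59)]
egg_cup fit z fixed (array([ 0.5154, -0.4304,  0.0045]), -6.7, np.float64(0.039)) free (array([ 0.5141, -0.431 , -0.0045]), -14.5, np.float64(0.024))
pin [326. 210.] 0.91 [ 0.5124 -0.4287  0.    ]
pin [340. 300.] 0.89 [ 0.4317 -0.4747  0.    ]
pin [334. 100.] 0.63 [ 0.6065 -0.3995  0.    ]
```

View pics/w1.png

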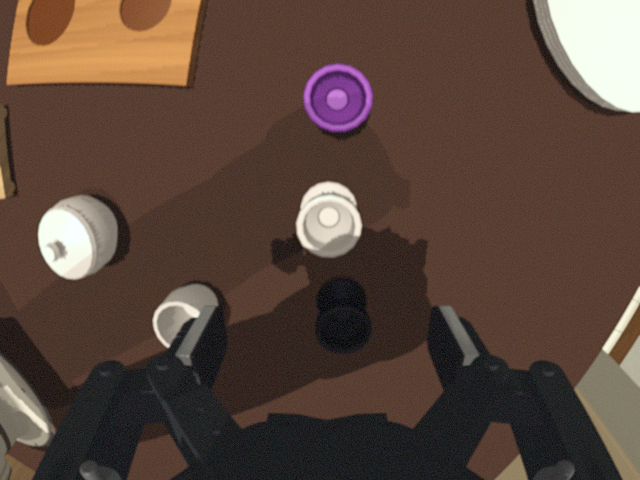

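The wrist view shows the white egg cup at (328,220), between purple (338,98) and black (343,315). The fit puts it at (.515,-.430), and the tool is already above it.

Emit:
move_arm(jaw=[0,0,0,0,0,0,1,1,1,1], delta_pos=[[0,0,-0.03],[0,0,-0.035],[0,0,-0.035],[0,0,-0.03],[0,0,-0.027],[0,0,0],[0,0,0],[0,0,0],[0,0,0],[0,0,0]], yaw=[0,0,0,0,0,0,0,0,0,0], force=30)

```text
time: 3.72
ee_pos: [0.5116, -0.4334, 0.2062]
tcp_rot: [179.8, -0.1, 20.9]
wrist_force: [-0.2, 0.5, 7.2]
opening: 0.0474
grasp_force: 29.9
```

Emit:
move_arm(jaw=[1,1,1,1], delta_pos=[[0,0,0],[0,0,0],[0,0,0],[0,0,0]], yaw=[0,0,0,0])

```text
time: 4.05
ee_pos: [0.5117, -0.4334, 0.2062]
tcp_rot: [179.8, -0.1, 20.9]
wrist_force: [-3.0, 1.7, 7.2]
opening: 0.0471
grasp_force: 29.8
```

Emit:
move_arm(jaw=[1,1,1,1,1,1], delta_pos=[[0,0,0.01],[0,0,0.02],[0,0,0.03],[0,0,0.03],[0,0,0.01],[0,0,0]], yaw=[0,0,0,0,0,0])

```text
time: 4.55
ee_pos: [0.5117, -0.4332, 0.3079]
tcp_rot: [179.6, -0.2, 20.9]
wrist_force: [0.2, -0.4, -1.4]
opening: 0.0469
grasp_force: 31.1
```

Run:
```python
from h import *
o=bot.get_obs(); print(o['q'],o['ee_pos'],o['time'],o['opening'])
snap('wrist','w2.png'); s=snap('scene'); cv2.imwrite('pics/s2.png',cv2.resize(s[200:420,20:320,::-1],None,fx=2,fy=2))
```

```text
[-4.02516219e+01  2.07140363e+01  1.79250232e+01  8.67936909e+01
 -7.30227201e-05  1.18846418e+02] [ 0.51165628 -0.43317407  0.30786378] 4.55 0.046897468674365686
```

View pics/s2.png

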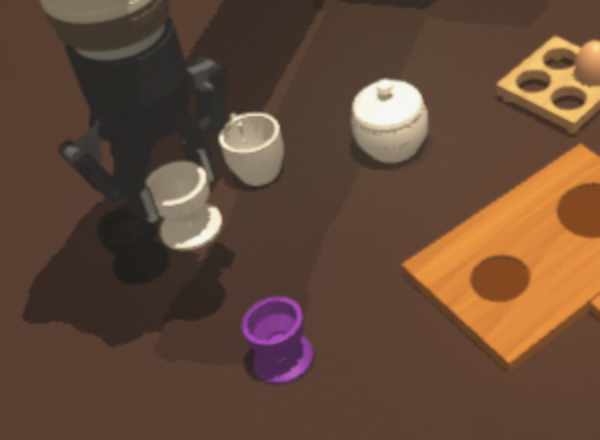

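The egg cup is held upright, clear of the table. I'll measure its offset in the hand.

```bash
cat > hand.py <<'E'
import sys; from h import *
a=sys.argv; th=a[1]; g=tuple(map(float,a[2:5]))+(np.radians(float(a[5])),)
o=bot.get_obs(); print('tcp',np.round(o['ee_pos'],4),round(o['tcp_rot'][2],1),o['time'],o['opening'])
V=[]
for n in('wrist','scene','top'):
    m=camera_model(n); snap(n); e=proj(n,np.array([[g[0],g[1],g[2]+.03]]),m)[0]
    L=[l for l in outline_of(n,th) if np.linalg.norm(np.array(l['xy'])-e)<30]
    if L: V.append((n,m,L[0]['mask'])); print(n,fit(th,V[-1:],g))
    else: print(n,'none')
if len(V)>1: print('all',fit(th,V,g)); 
if len(V)>2: print('w+s',fit(th,V[:2],g))
E
python3 hand.py egg_cup .513 -.432 .102 0
```

```text
tcp [ 0.5113 -0.4328  0.3028] 20.9 4.65 0.04691000508558434
wrist (array([ 0.5138, -0.4303,  0.0948]), 5.3, np.float64(0.027))
scene (array([ 0.4849, -0.4264,  0.0635]), 151.3, np.float64(0.079))
top (array([ 0.7651, -1.0643, -1.7086]), 5704.0, np.float64(0.563))
all (array([ 0.5134, -0.4296,  0.0926]), 31.3, np.float64(1.037))
w+s (array([ 0.5133, -0.43  ,  0.0932]), 36.7, np.float64(0.1))
```

Emit:
move_arm(jaw=[1,1,1,1,1,1,1,1,1,1], delta_pos=[[0.003,0.02,0.01],[0.005,0.03,0.01],[0.006,0.038,0],[0.006,0.038,0],[0.006,0.038,0],[0.006,0.038,0],[0.006,0.038,0],[0.006,0.038,0],[0.006,0.038,0],[0.006,0.038,0]], yaw=[0.07,0.07,0.07,0.07,0.07,0.07,0.07,0.07,0.07,0.07])

```text
time: 5.78
ee_pos: [0.567, -0.0769, 0.3223]
tcp_rot: [-180.0, 0.0, 61.2]
wrist_force: [0.1, -0.7, -1.5]
opening: 0.0471
grasp_force: 31.1
```

Emit:
move_arm(jaw=[1,1,1,1,1,1,1,1,1,1], delta_pos=[[0.005,0.038,0],[0.005,0.038,0],[0.005,0.038,0],[0.005,0.038,0],[0.005,0.038,0],[0.005,0.038,0],[0.003,0.036,0],[0.001,0.03,0],[0,0,0],[0,0,0]], yaw=[0,0,0,0,0,0,0,0,0,0])

```text
time: 6.62
ee_pos: [0.601, 0.2169, 0.3217]
tcp_rot: [-180.0, 0.1, 61.2]
wrist_force: [-0.5, -0.7, -1.1]
opening: 0.0467
grasp_force: 31.2
```

```bash
cat > wells.py <<'E'
# wells seen by wrist: dark blobs in board mask, ellipse centre at z .016 (rim) and .011
import sys; from h import *
E={'egg_board':[(.610,.246),(.638,.099)],'coffee_board':[(.618,-.089),(.642,-.207)]}
o=bot.get_obs(); m=camera_model('wrist'); im=snap('wrist',sys.argv[2] if len(sys.argv)>2 else None); b=sys.argv[1]
print('tcp',np.round(o['ee_pos'],4),round(o['tcp_rot'][2],1),o['time'],o['opening'])
hsv=cv2.cvtColor(im,cv2.COLOR_RGB2HSV)[:,:,2]
L=outline_of('wrist',b)
for w in E[b]:
    e=proj('wrist',np.array([[*w,.016]]),m)[0]; print('exp',e)
    for l in L[:2]:
        mk=fillholes(l['mask']).astype(np.uint8); er=cv2.erode(mk,np.ones((7,7)))
        t,_=cv2.threshold(hsv[er>0].reshape(-1,1),0,255,cv2.THRESH_OTSU)
        d=cv2.morphologyEx(((hsv<t)&(er>0)).astype(np.uint8),cv2.MORPH_OPEN,np.ones((3,3)))
        c,_=cv2.findContours(d,cv2.RETR_EXTERNAL,cv2.CHAIN_APPROX_NONE)
        for k in c:
            if cv2.contourArea(k)>300 and cv2.pointPolygonTest(k,(float(e[0]),float(e[1])),False)>0:
                P=np.array([atz('wrist',q[0],.016,m)[:2] for q in k]).astype(np.float32)*1e3
                f=cv2.fitEllipse(P); print(' well',np.round(f[0],1),np.round(f[1],1))
E
python3 wells.py egg_board w3.png; python3 hand.py egg_cup .612 .246 .115 0
```

```text
tcp [0.601  0.2169 0.3217] 61.2 6.6167 0.046686206063449136
exp [321.07206436 185.78873029]
 well [608.1 247.3] [62.4 66. ]
exp [429.95034023 317.11763216]
 well [644.5  99.6] [27.7 46.9]
tcp [0.6011 0.2149 0.3223] 61.0 6.7167 0.047143482065619004
wrist none
scene (array([0.6078, 0.2154, 0.1183]), 47.1, np.float64(0.85))
top (array([ 0.786 ,  0.3918, -0.8358]), 1342.1, np.float64(0.266))
all (array([0.6009, 0.2192, 0.11  ]), 87.3, np.float64(1.584))
```

View pics/w3.png

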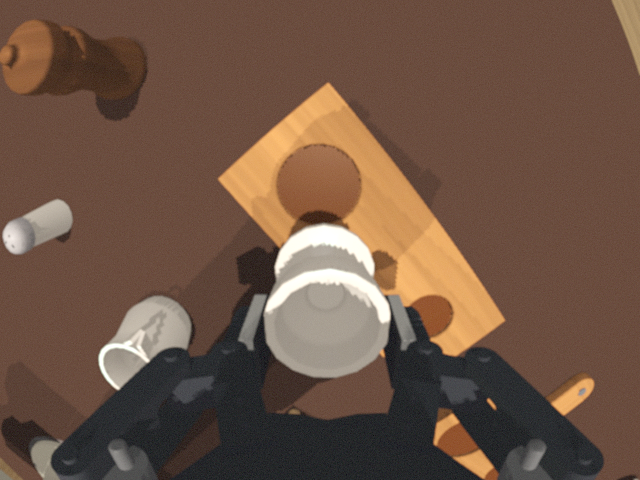

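Wrist picture: the egg-cup well is at (320,185) and the held cup upright at (326,300). Its well measures (.608,.247), which agrees with the other cameras.

Emit:
move_arm(jaw=[1,1,1,1,1,1,1,1], delta_pos=[[0.008,0.028,0],[0,0,-0.02],[0,0,-0.03],[0,0,-0.025],[0,0,-0.01],[0,0,-0.008],[0,0,0],[0,0,0]], yaw=[0,0,0,0,0,0,0,0])

```text
time: 7.68
ee_pos: [0.6095, 0.2431, 0.2309]
tcp_rot: [180.0, -0.1, 61.0]
wrist_force: [-0.0, 0.1, -1.2]
opening: 0.0467
grasp_force: 31.2
```

```bash
python3 hand.py egg_cup .609 .2465 .02 0
```

```text
tcp [0.6095 0.2431 0.2309] 61.0 7.6833 0.04673539269153125
wrist none
scene (array([0.6109, 0.2519, 0.021 ]), 7.5, np.float64(0.85))
top (array([ 0.8258,  0.4862, -1.1682]), 3167.8, np.float64(0.364))
all (array([0.6112, 0.2501, 0.0204]), 11.0, np.float64(1.429))
```

Emit:
move_arm(jaw=[1,1,1,1,1], delta_pos=[[0,0,-0.005],[0,0,-0.004],[0,0,-0.002],[0,0,0],[0,0,0]], yaw=[0,0,0,0,0])

```text
time: 8.4
ee_pos: [0.6091, 0.2432, 0.2183]
tcp_rot: [-180.0, 0.0, 61.0]
wrist_force: [-0.5, -0.3, -1.0]
opening: 0.0471
grasp_force: 31.2
```

Emit:
move_arm(jaw=[1,1,1,1], delta_pos=[[0,0,-0.0015],[0,0,-0.0015],[0,0,0],[0,0,0]], yaw=[0,0,0,0])

```text
time: 8.73
ee_pos: [0.6093, 0.2434, 0.2173]
tcp_rot: [179.9, -0.1, 61.0]
wrist_force: [-3.1, 0.6, 8.9]
opening: 0.0474
grasp_force: 31.7
```

Emit:
move_arm(jaw=[0.3,0.15,0,0,0,0,0,0,0,0], delta_pos=[[0,0,0],[0,0,0],[0,0,0],[0,0,0],[0,0,0],[0,0,0.03],[0,0,0.035],[0,0,0.035],[0,0,0.035],[0,0,0]], yaw=[0,0,0,0,0,0,0,0,0,0])

```text
time: 9.57
ee_pos: [0.6095, 0.2433, 0.3588]
tcp_rot: [179.6, -0.4, 61.0]
wrist_force: [2.0, 0.2, 0.4]
opening: 0.0857
grasp_force: 0.0
```

```bash
python3 hand.py egg_cup .609 .2465 .011 0; python3 w.py salt_shaker .375 .349 0 0; python3 w.py milk_jug .411 .207 0 126
```

```text
tcp [0.6095 0.2433 0.3588] 61.0 9.5667 0.0857418531674918
wrist (array([0.6092, 0.2481, 0.005 ]), 28.3, np.float64(0.018))
scene (array([0.6116, 0.2497, 0.0091]), 6.9, np.float64(0.069))
top (array([0.6068, 0.2486, 0.0096]), 12.9, np.float64(0.037))
all (array([0.6094, 0.2493, 0.0072]), 15.6, np.float64(0.08))
w+s (array([0.6103, 0.2495, 0.0082]), 15.0, np.float64(0.064))
tcp [0.6091 0.2431 0.3489] [-1.799e+02  1.000e-01  6.100e+01] cam [0.648 0.316 0.319] t 9.8667 371.64829954431775
exp [ 70. 242.] [(array([ 65., 243.]), 0.68)]
salt_shaker fit z fixed (array([0.3713, 0.3499, 0.0059]), 8.0, np.float64(0.062)) free (array([ 0.3639,  0.3509, -0.0077]), 19.4, np.float64(0.033))
pin [ 83. 232.] 0.75 [0.3709 0.3515 0.    ]
tcp [0.6092 0.2432 0.3496] [-1.799e+02  1.000e-01  6.100e+01] cam [0.648 0.316 0.319] t 10.0167 371.64829954431775
exp [174. 343.] [(array([159., 336.]), 0.82)]
milk_jug fit z fixed (array([0.4066, 0.2086, 0.0081]), 114.4, np.float64(1.954)) free (array([ 0.158 ,  0.1266, -0.3117]), 93.2, np.float64(0.407))
pin [140.  95.] 0.71 [0.5118 0.4248 0.    ]
pin [182. 328.] 0.7 [0.4093 0.2063 0.    ]
```

The egg cup stands at (.609,.249), level and 3 mm from the well centre. Next is the salt shaker at about (.371,.350).

Emit:
move_arm(jaw=[0,0,0,0,0,0,0,0,0], delta_pos=[[-0.034,0.015,0],[-0.034,0.015,0],[-0.034,0.015,0],[-0.034,0.015,0],[-0.034,0.015,0],[-0.034,0.015,0],[-0.034,0.017,0],[0,0,0],[0,0,0]], yaw=[0,0,0,0,0,0,0,0,0])

```text
time: 10.92
ee_pos: [0.3697, 0.3509, 0.3512]
tcp_rot: [180.0, -0.1, 61.2]
wrist_force: [-0.2, -0.4, -0.6]
opening: 0.0853
grasp_force: 0.0
```

```bash
python3 w.py salt_shaker .373 .350 0 0;python3 w.py milk_jug .411 .207 0 126 w4.png
```

```text
tcp [0.3697 0.3509 0.3512] [ 1.80e+02 -1.00e-01  6.12e+01] cam [0.408 0.424 0.321] t 10.9167 371.64829954431775
exp [333. 218.] [(array([331., 222.]), 0.6)]
salt_shaker fit z fixed (array([0.372 , 0.3513, 0.0041]), 13.7, np.float64(0.105)) free (array([ 0.3699,  0.3465, -0.0154]), 64.9, np.float64(0.027))
tcp [0.3719 0.3499 0.3507] [180.  -0.  61.] cam [0.411 0.422 0.321] t 11.0667 371.64829954431775
exp [437. 327.] [(array([423., 328.]), 0.83)]
milk_jug fit z fixed (array([0.4098, 0.2069, 0.0056]), 129.2, np.float64(1.219)) free (array([ 0.3735, -0.0115, -0.3428]), 158.2, np.float64(0.716))
pin [429. 313.] 0.83 [0.4101 0.206  0.    ]
pin [598. 239.] 0.71 [0.6214 0.1793 0.    ]
```

View pics/w4.png

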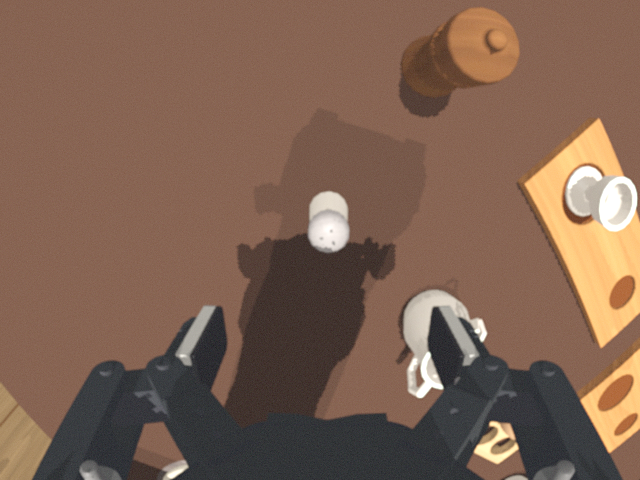

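The salt shaker is at (328,222), right under the tool, and nothing stands in the fingers' way. The jug is at (435,330), with its handle towards the lower left.

Emit:
move_arm(jaw=[0,0,0,0,0,0,1,1,1,1], delta_pos=[[0,0,-0.03],[0,0,-0.035],[0,0,-0.035],[0,0,-0.03],[0,0,-0.018],[0,0,0],[0,0,0],[0,0,0],[0,0,0],[0,0,0]], yaw=[0,0,0,0,0,0,0,0,0,0])

```text
time: 12.05
ee_pos: [0.3717, 0.3505, 0.2043]
tcp_rot: [180.0, -0.1, 61.0]
wrist_force: [0.3, -0.3, 0.2]
opening: 0.0387
grasp_force: 0.0
```

Emit:
move_arm(jaw=[1,1,1,1,1,1,1,1,1,1], delta_pos=[[0,0,0],[0,0,0],[0,0,0],[0,0,0],[0,0,0.01],[0,0,0.02],[0,0,0.03],[0,0,0.03],[0,0,0.01],[0,0,0]], yaw=[0,0,0,0,0,0,0,0,0,0])

```text
time: 12.88
ee_pos: [0.3716, 0.3506, 0.3061]
tcp_rot: [179.9, -0.3, 61.0]
wrist_force: [-0.0, -0.6, -1.1]
opening: 0.0292
grasp_force: 29.9
```

```bash
python3 hand.py salt_shaker .371 .350 .10 0
```

```text
tcp [0.3716 0.3506 0.3061] 61.0 12.8833 0.029246435188559714
wrist (array([0.3698, 0.3494, 0.0985]), 13.6, np.float64(0.028))
scene (array([0.3691, 0.3535, 0.0929]), 5.7, np.float64(0.91))
top (array([ 0.3536,  0.6184, -0.7721]), 891.0, np.float64(0.177))
all (array([0.3698, 0.3495, 0.0951]), 17.7, np.float64(0.98))
w+s (array([0.3704, 0.3502, 0.0954]), 6.7, np.float64(0.527))
```

Emit:
move_arm(jaw=[1,1,1,1,1,1,1,1,1,1], delta_pos=[[0.02,-0.018,0.01],[0.027,-0.025,0],[0.028,-0.026,0],[0.028,-0.027,0],[0.028,-0.027,0],[0.028,-0.027,0],[0.028,-0.027,0],[0.028,-0.027,0],[0.028,-0.026,0],[0.025,-0.021,0]], yaw=[0,0,0,0,0,0,0,0,0,0])

```text
time: 14.02
ee_pos: [0.6405, 0.097, 0.3113]
tcp_rot: [-179.9, 0.1, 61.0]
wrist_force: [1.0, 0.8, -0.9]
opening: 0.0289
grasp_force: 30.1
```

```bash
python3 wells.py egg_board; python3 hand.py salt_shaker .637 .10 .10 0; python3 -c "
from h import *
print(bot.get_obs()['ee_pos'])"
```

```text
tcp [0.6405 0.097  0.3113] 61.0 14.0167 0.02888096242829536
exp [193.00364809  76.57372959]
exp [325.03638414 226.91847237]
 well [628.5  84.9] [69.6 78.4]
tcp [0.6417 0.0958 0.31  ] 60.8 14.1167 0.029161549694860914
wrist none
scene (array([ 0.1274,  0.6042, -0.5029]), 466.8, np.float64(0.683))
top none
[0.63852513 0.10011465 0.31274143]
```

Emit:
move_arm(jaw=[1,1,1,1,1,1,1,1], delta_pos=[[0,0,-0.025],[0,0,-0.03],[0,0,-0.025],[0,0,-0.007],[0,0,-0.005],[0,0,-0.002],[0,0,0],[0,0,0]], yaw=[0,0,0,0,0,0,0,0])

```text
time: 15.08
ee_pos: [0.6396, 0.0994, 0.2205]
tcp_rot: [179.9, -0.1, 61.0]
wrist_force: [-0.5, 0.3, -1.3]
opening: 0.0289
grasp_force: 30.3
```

Emit:
move_arm(jaw=[1,1,1], delta_pos=[[0,0,-0.002],[0,0,-0.001],[0,0,0]], yaw=[0,0,0])

```text
time: 15.33
ee_pos: [0.6393, 0.0992, 0.2159]
tcp_rot: [180.0, -0.0, 61.0]
wrist_force: [-0.2, -0.3, -2.2]
opening: 0.0291
grasp_force: 30.3
```

Emit:
move_arm(jaw=[1,1,1,1], delta_pos=[[0,0,-0.0015],[0,0,-0.0015],[0,0,0],[0,0,0]], yaw=[0,0,0,0])

```text
time: 15.67
ee_pos: [0.6392, 0.0992, 0.2151]
tcp_rot: [179.9, -0.1, 61.0]
wrist_force: [-4.9, -1.3, 13.2]
opening: 0.029
grasp_force: 31.8
```

Emit:
move_arm(jaw=[0.5,0.3,0,0,0,0,0,0,0,0], delta_pos=[[0,0,0],[0,0,0],[0,0,0],[0,0,0],[0,0,0.03],[0,0,0.035],[0,0,0.035],[0,0,0.03],[-0.025,0.012,0],[-0.033,0.016,0]], yaw=[0,0,0,0,0,0,0,0,-0.06,-0.06])

```text
time: 16.5
ee_pos: [0.5825, 0.1267, 0.3444]
tcp_rot: [179.8, -0.2, 53.9]
wrist_force: [-0.5, 0.7, 0.6]
opening: 0.0852
grasp_force: 0.0
```

Emit:
move_arm(jaw=[0,0,0,0,0,0,0,0], delta_pos=[[-0.034,0.016,0],[-0.034,0.016,0],[-0.034,0.016,0],[-0.034,0.016,0],[-0.034,0.016,0],[0,0,0],[0,0,0],[0,0,0]], yaw=[-0.06,-0.06,-0.07,-0.07,-0.07,0,0,0])

```text
time: 17.17
ee_pos: [0.4114, 0.2073, 0.3429]
tcp_rot: [180.0, -0.0, 35.3]
wrist_force: [-0.3, -0.5, 0.4]
opening: 0.0852
grasp_force: 0.0
```

```bash
python3 hand.py milk_jug .410 .207 0 125
python3 - <<'E'
from h import *
snap('wrist','w5.png'); print(bot.get_obs()['ee_pos'])
snap('top')
for l in outline_of('top','salt_shaker'): print(l['xy'],l['confidence'],fit('salt_shaker',[('top',camera_model('top'),l['mask'])],(.639,.099,.011,0)))
E
```

```text
tcp [0.4114 0.2073 0.3429] 35.3 17.1667 0.0851827527665701
wrist (array([ 0.4094,  0.204 , -0.0035]), 123.6, np.float64(0.031))
scene (array([ 0.3728,  0.2419, -0.0397]), 124.9, np.float64(0.087))
top (array([ 0.4083,  0.2029, -0.0048]), 123.0, np.float64(0.479))
all (array([ 0.4104,  0.2052, -0.0023]), 123.6, np.float64(0.242))
w+s (array([ 0.4109,  0.2056, -0.0009]), 124.0, np.float64(0.112))
[0.41176211 0.20689166 0.34239883]
[275.5, 195.4] 0.7 (array([0.6352, 0.0981, 0.0101]), 22.8, np.float64(0.045))
```

View pics/w5.png

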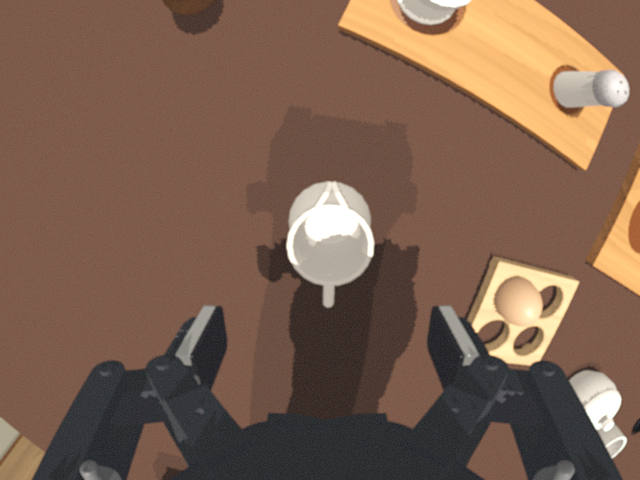

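The jug is at (330,235) with its handle pointing straight down in the image, square to the fingers. The salt shaker stands in its well at (590,88).

Emit:
move_arm(jaw=[0,0,0,0,0,1,1,1,1,1], delta_pos=[[-0.001,-0.001,-0.03],[0,0,-0.035],[0,0,-0.03],[0,0,-0.02],[0,0,0],[0,0,0],[0,0,0],[0,0,0],[0,0,0],[0,0,0]], yaw=[0,0,0,0,0,0,0,0,0,0], force=35)

```text
time: 18.45
ee_pos: [0.411, 0.2065, 0.23]
tcp_rot: [180.0, -0.2, 35.2]
wrist_force: [1.2, -1.2, 7.3]
opening: 0.0571
grasp_force: 38.6
```

Emit:
move_arm(jaw=[1,1,1,1,1,1,1,1], delta_pos=[[0,0,0],[0,0,0],[0,0,0.01],[0,0,0.02],[0,0,0.03],[0,0,0.03],[0,0,0.01],[0,0,0]], yaw=[0,0,0,0,0,0,0,0])

```text
time: 19.12
ee_pos: [0.4107, 0.2065, 0.331]
tcp_rot: [180.0, -0.3, 35.2]
wrist_force: [0.2, -0.5, -2.4]
opening: 0.0575
grasp_force: 38.4
```

```bash
python3 hand.py milk_jug .410 .2055 .1 125
```

```text
tcp [0.4107 0.2065 0.331 ] 35.2 19.1167 0.05747738371667069
wrist none
scene (array([0.4155, 0.2081, 0.0921]), 117.4, np.float64(0.387))
top (array([ 0.3949,  0.4429, -1.3199]), -614.5, np.float64(0.637))
all (array([0.4065, 0.2086, 0.0892]), 126.8, np.float64(1.379))
```

Emit:
move_arm(jaw=[1,1,1,1,1,1,1,1,1,1], delta_pos=[[0.014,-0.02,0.01],[0.021,-0.03,0.005],[0.022,-0.032,0],[0.023,-0.032,0],[0.023,-0.032,0],[0.023,-0.032,0],[0.023,-0.032,0],[0.023,-0.032,0],[0.022,-0.031,0],[0.013,-0.021,0]], yaw=[0,0,0,0,0,0,0,0,0,0])

```text
time: 20.25
ee_pos: [0.6186, -0.0907, 0.3407]
tcp_rot: [-180.0, 0.1, 35.1]
wrist_force: [0.6, -0.4, -2.7]
opening: 0.0572
grasp_force: 38.6
```

Emit:
move_arm(jaw=[1,1], delta_pos=[[0,0,0],[0,0,0]], yaw=[0,0])

```text
time: 20.42
ee_pos: [0.6176, -0.0891, 0.3407]
tcp_rot: [-179.9, 0.1, 35.1]
wrist_force: [-0.3, 1.0, -3.3]
opening: 0.0572
grasp_force: 38.7
```

```bash
python3 wells.py coffee_board w6.png;  python3 hand.py milk_jug .618 -.090 .11 125
```

```text
tcp [ 0.6176 -0.0891  0.3407] 35.1 20.4167 0.0571981181949166
exp [329.74522451 215.45680606]
exp [452.35981467 268.28436376]
 well [ 641.3 -205.2] [52.8 53.4]
tcp [ 0.6169 -0.0874  0.3418] 35.2 20.5167 0.057209571449709055
wrist none
scene (array([ 0.565 , -0.0516,  0.0511]), 121.4, np.float64(0.521))
top none
```

View pics/w6.png

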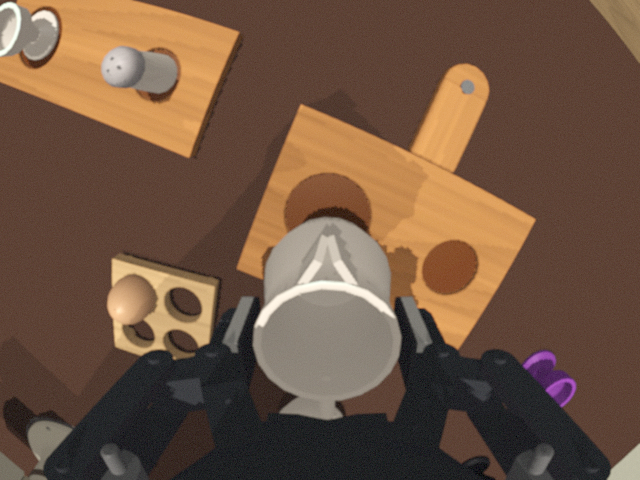

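The jug is held upright over its well, whose far part shows at (328,205). The espresso well is at (451,267). Lowering the jug now.

Emit:
move_arm(jaw=[1,1,1,1,1,1,1,1], delta_pos=[[0.001,0,-0.025],[0,0,-0.03],[0,0,-0.025],[0,0,-0.007],[0,0,-0.004],[0,0,-0.002],[0,0,0],[0,0,0]], yaw=[0,0,0,0,0,0,0,0])

```text
time: 21.48
ee_pos: [0.6186, -0.0878, 0.2515]
tcp_rot: [179.9, -0.1, 35.2]
wrist_force: [-0.2, 0.0, -2.1]
opening: 0.0573
grasp_force: 38.8
```

Emit:
move_arm(jaw=[1,1,1,1], delta_pos=[[0,0,-0.002],[0,0,-0.002],[0,0,0],[0,0,0]], yaw=[0,0,0,0])

```text
time: 21.82
ee_pos: [0.6182, -0.0878, 0.2457]
tcp_rot: [-180.0, 0.0, 35.2]
wrist_force: [-0.9, -0.7, -2.2]
opening: 0.0572
grasp_force: 38.8
```

Emit:
move_arm(jaw=[1,1,1,1,1], delta_pos=[[0,0,-0.002],[0,0,-0.0015],[0,0,-0.0015],[0,0,0],[0,0,0]], yaw=[0,0,0,0,0])

```text
time: 22.23
ee_pos: [0.6182, -0.0878, 0.2411]
tcp_rot: [180.0, -0.0, 35.2]
wrist_force: [0.0, -0.2, 1.8]
opening: 0.0573
grasp_force: 39.4
```

Emit:
move_arm(jaw=[0.2,0.1,0,0,0,0,0,0,0,0], delta_pos=[[0,0,0],[0,0,0],[0,0,0],[0,0,0],[0,0,0.03],[0,0,0.035],[0,0,0.035],[0,0,0.015],[-0.02,-0.021,0],[-0.027,-0.028,0]], yaw=[0,0,0,0,0,0,0,0,-0.06,-0.06])

```text
time: 23.07
ee_pos: [0.5721, -0.1359, 0.3566]
tcp_rot: [179.9, -0.1, 28.4]
wrist_force: [1.2, -0.9, -0.7]
opening: 0.0852
grasp_force: 0.0
```

Emit:
move_arm(jaw=[0,0,0,0,0,0,0,0,0,0], delta_pos=[[-0.028,-0.029,0],[-0.028,-0.029,0],[-0.028,-0.029,0],[-0.028,-0.029,0],[-0.028,-0.029,0],[-0.028,-0.029,0],[-0.027,-0.029,0],[0,0,0],[0,0,0],[0,0,0]], yaw=[-0.06,-0.06,-0.06,-0.06,-0.06,-0.05,-0.05,0,0,0])

```text
time: 23.9
ee_pos: [0.3762, -0.3398, 0.3558]
tcp_rot: [-180.0, -0.0, 5.4]
wrist_force: [-0.1, -0.0, -0.1]
opening: 0.0854
grasp_force: 0.0
```

```bash
python3 hand.py espresso_cup .376 -.341 0 96
python3 - <<'E'
from h import *
snap('wrist','w7.png'); print(bot.get_obs()['ee_pos'])
for n in('top','scene'):
  snap(n)
  for l in outline_of(n,'milk_jug'): print(l['xy'],l['confidence'],fit('milk_jug',[(n,camera_model(n),l['mask'])],(.618,-.089,.011,np.radians(125)),False))
E
```

```text
tcp [ 0.3762 -0.3398  0.3558] 5.4 23.9 0.08544950710287079
wrist (array([ 0.3762, -0.3405, -0.0007]), 94.7, np.float64(0.029))
scene (array([ 0.3751, -0.3395, -0.0054]), 92.4, np.float64(0.126))
top (array([ 0.394 , -0.3362, -0.0304]), 181.3, np.float64(2.208))
all (array([ 0.3763, -0.3403, -0.0007]), 95.0, np.float64(0.919))
w+s (array([ 0.3753, -0.3404, -0.0041]), 94.2, np.float64(0.083))
[ 0.37682695 -0.33920933  0.35562018]
[357.9, 202.2] 0.55 (array([ 0.6176, -0.0871,  0.0136]), 124.0, np.float64(0.095))
[317.0, 289.2] 0.69 (array([ 0.6208, -0.0876,  0.0144]), 120.9, np.float64(0.106))
[401.4, 267.4] 0.55 (array([-0.8193,  1.3343, -0.6301]), 82.2, np.float64(1.0))
[318.1, 234.4] 0.44 (array([ 0.439 ,  0.031 , -0.0199]), 57.1, np.float64(2.854))
```

View pics/w7.png

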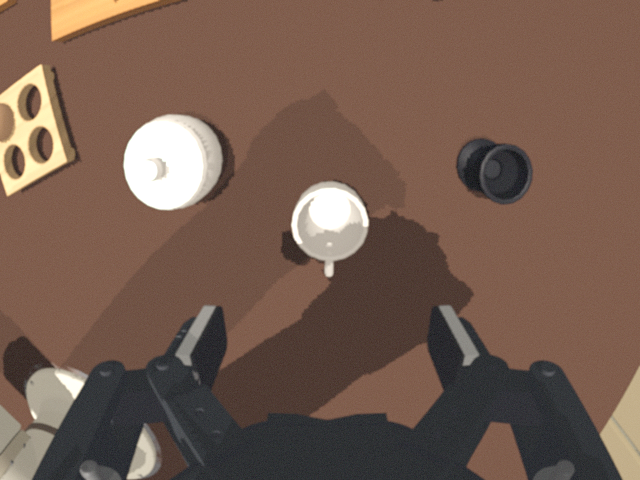

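The espresso cup is at (330,222) with its handle straight down in the image, so the fingers close clear of it. The jug reads (.618,-.087), within tolerance.

Emit:
move_arm(jaw=[0,0,0,0,0,0,1,1,1,1], delta_pos=[[-0.001,-0.001,-0.03],[0,0,-0.035],[0,0,-0.035],[0,0,-0.033],[0,0,-0.023],[0,0,0],[0,0,0],[0,0,0],[0,0,0],[0,0,0]], yaw=[0,0,0,0,0,0,0,0,0,0])

```text
time: 25.28
ee_pos: [0.3759, -0.3413, 0.2021]
tcp_rot: [179.8, -0.1, 5.4]
wrist_force: [-0.1, 0.6, 7.3]
opening: 0.0559
grasp_force: 38.7
```

Emit:
move_arm(jaw=[1,1,1,1,1,1,1,1,1], delta_pos=[[0,0,0],[0,0,0],[0,0,0],[0,0,0.01],[0,0,0.02],[0,0,0.03],[0,0,0.03],[0,0,0.02],[0,0,0]], yaw=[0,0,0,0,0,0,0,0,0])

```text
time: 26.03
ee_pos: [0.3757, -0.3413, 0.3157]
tcp_rot: [179.7, -0.3, 5.4]
wrist_force: [0.9, 0.3, -1.0]
opening: 0.056
grasp_force: 37.8
```

```bash
python3 hand.py espresso_cup .376 -.341 .108 95
```

```text
tcp [ 0.3757 -0.3413  0.3157] 5.4 26.0333 0.0560219767299314
wrist (array([ 0.3757, -0.3412,  0.1116]), 94.5, np.float64(0.023))
scene (array([ 0.3776, -0.3388,  0.1075]), 89.2, np.float64(0.15))
top (array([ 0.4122, -0.3466,  0.0097]), 220.2, np.float64(4.605))
all (array([ 0.3758, -0.3404,  0.1072]), 127.4, np.float64(2.081))
w+s (array([ 0.3749, -0.3406,  0.1078]), 95.2, np.float64(0.123))
```

Emit:
move_arm(jaw=[1,1,1,1,1,1,1,1,1,1], delta_pos=[[0.025,0.012,0.005],[0.034,0.017,0],[0.035,0.018,0],[0.036,0.018,0],[0.036,0.018,0],[0.036,0.018,0],[0.036,0.018,0],[0.028,0.015,0],[0,0,0],[0,0,0]], yaw=[0,0,0,0,0,0,0,0,0,0])

```text
time: 27.17
ee_pos: [0.6423, -0.2056, 0.3122]
tcp_rot: [-179.9, 0.2, 5.6]
wrist_force: [-0.3, -0.3, -1.4]
opening: 0.0558
grasp_force: 37.8
```

```bash
python3 wells.py coffee_board;  python3 hand.py espresso_cup .642 -.207 .11 95
```

```text
tcp [ 0.6423 -0.2056  0.3122] 5.6 27.1667 0.05578046761084667
exp [180.91889129 240.65344153]
exp [330.6572136  225.33419716]
 well [ 633.2 -223.8] [ 53. 101.]
tcp [ 0.6408 -0.2069  0.3137] 5.4 27.2667 0.055995860835563585
wrist (array([ 0.6397, -0.2061,  0.1101]), 95.3, np.float64(0.024))
scene (array([ 0.6229, -0.1959,  0.0874]), 49.3, np.float64(0.154))
top none
all (array([ 0.6399, -0.2059,  0.1092]), 93.5, np.float64(0.136))
```

Emit:
move_arm(jaw=[1,1,1,1,1,1,1,1], delta_pos=[[0.0015,0,-0.025],[0,0,-0.03],[0,0,-0.025],[0,0,-0.007],[0,0,-0.003],[0,0,-0.002],[0,0,0],[0,0,0]], yaw=[0,0,0,0,0,0,0,0])

```text
time: 28.23
ee_pos: [0.6431, -0.207, 0.2246]
tcp_rot: [179.9, -0.1, 5.4]
wrist_force: [0.5, 1.0, -2.0]
opening: 0.0557
grasp_force: 37.8
```

Emit:
move_arm(jaw=[1,1,1,1,1], delta_pos=[[0,0,-0.002],[0,0,-0.002],[0,0,-0.001],[0,0,0],[0,0,0]], yaw=[0,0,0,0,0])

```text
time: 28.65
ee_pos: [0.6427, -0.2068, 0.2176]
tcp_rot: [-180.0, 0.0, 5.4]
wrist_force: [0.1, 0.2, -0.5]
opening: 0.056
grasp_force: 37.8
```

Emit:
move_arm(jaw=[1,1,1,1,1], delta_pos=[[0,0,-0.0015],[0,0,-0.0015],[0,0,-0.001],[0,0,0],[0,0,0]], yaw=[0,0,0,0,0])

```text
time: 29.07
ee_pos: [0.6427, -0.2068, 0.2136]
tcp_rot: [-180.0, 0.0, 5.4]
wrist_force: [0.4, 0.9, -0.7]
opening: 0.0559
grasp_force: 37.9
```

Emit:
move_arm(jaw=[1,1,1,1], delta_pos=[[0,0,-0.0015],[0,0,-0.0015],[0,0,0],[0,0,0]], yaw=[0,0,0,0])

```text
time: 29.4
ee_pos: [0.6426, -0.2067, 0.2132]
tcp_rot: [180.0, -0.1, 5.4]
wrist_force: [-5.3, 3.3, 14.1]
opening: 0.0558
grasp_force: 39.5
```

Emit:
move_arm(jaw=[0.2,0.1,0,0,0,0,0,0,0,0], delta_pos=[[0,0,0],[0,0,0],[0,0,0],[0,0,0],[0,0,0.03],[0,0,0.035],[0,0,0.035],[0,0,0.03],[-0.02,0.024,0],[-0.024,0.03,0]], yaw=[0,0,0,0,0,0,0,0,0.07,0.07])

```text
time: 30.23
ee_pos: [0.5998, -0.1539, 0.3423]
tcp_rot: [179.9, -0.2, 13.5]
wrist_force: [-0.5, 1.1, 0.2]
opening: 0.0857
grasp_force: 0.0
```

Emit:
move_arm(jaw=[0,0,0,0,0,0,0,0,0], delta_pos=[[-0.024,0.029,0],[-0.024,0.029,0],[-0.024,0.029,0],[-0.024,0.029,0],[-0.024,0.029,0],[-0.024,0.027,0],[0,0,0],[0,0,0],[0,0,0]], yaw=[0.07,0.07,0.07,0.06,0.06,0.06,0,0,0])

```text
time: 30.98
ee_pos: [0.4549, 0.0192, 0.3408]
tcp_rot: [180.0, -0.0, 35.8]
wrist_force: [0.2, -0.1, -0.8]
opening: 0.0854
grasp_force: 0.0
```

```bash
python3 hand.py egg .4545 .0195 0.032 0
python3 - <<'E'
from h import *
snap('wrist','w8.png'); print(bot.get_obs()['ee_pos'])
for p in pinpoint('wrist','egg'): print(p, atz('wrist',p['xy'],.032))
for n in('top','scene'):
  snap(n)
  for l in outline_of(n,'espresso_cup'): print(l['xy'],l['confidence'],fit('espresso_cup',[(n,camera_model(n),l['mask'])],(.642,-.207,.011,np.radians(95)),False))
E
```

```text
tcp [0.4549 0.0192 0.3408] 35.8 30.9833 0.08539773956547282
wrist (array([0.451 , 0.0184, 0.0253]), 22.1, np.float64(0.027))
scene (array([0.456 , 0.0198, 0.0313]), 5.8, np.float64(0.082))
top none
all (array([0.4525, 0.0196, 0.0294]), 13.5, np.float64(0.086))
[0.45508087 0.01872112 0.34040942]
{'xy': [327.1, 225.4], 'confidence': 0.76} [0.4520357  0.01835485 0.032     ]
[407.2, 191.9] 0.87 (array([ 0.6413, -0.206 ,  0.0143]), 93.9, np.float64(0.056))
[376.0, 196.9] 0.71 (array([ 0.6508, -0.2158,  0.0169]), 131.8, np.float64(0.898))
[266.1, 328.0] 0.84 (array([ 0.645 , -0.2065,  0.0136]), 92.3, np.float64(0.085))
```

View pics/w8.png

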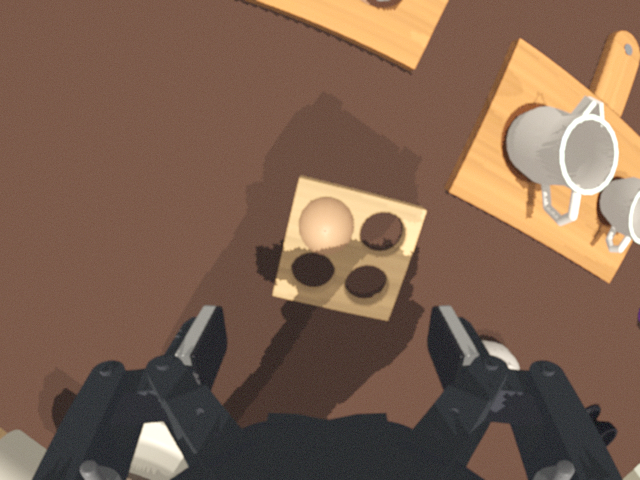

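The egg is at (326,224) in the rack, with its point towards the camera. Measured (.453,.019) at height .03. The jug and espresso cup are seated on the paddle board.

Emit:
move_arm(jaw=[0,0,0,0,0,0,0.4,0.6,1,1], delta_pos=[[-0.002,0,-0.03],[0,0,-0.035],[0,0,-0.035],[0,0,-0.025],[0,0,-0.017],[0,0,0],[0,0,0],[0,0,0],[0,0,0],[0,0,0]], yaw=[0,0,0,0,0,0,0,0,0,0], force=20)

```text
time: 32.42
ee_pos: [0.4534, 0.0192, 0.2003]
tcp_rot: [179.9, -0.1, 35.8]
wrist_force: [-0.3, -1.4, 5.7]
opening: 0.0422
grasp_force: 19.6
```

Emit:
move_arm(jaw=[1,1,1], delta_pos=[[0,0,0],[0,0,0],[0,0,0]], yaw=[0,0,0])

```text
time: 32.67
ee_pos: [0.4533, 0.0192, 0.2002]
tcp_rot: [179.9, -0.1, 35.8]
wrist_force: [-0.1, -0.6, 7.0]
opening: 0.0421
grasp_force: 19.8
```

Emit:
move_arm(jaw=[1,1,1,1,1,1], delta_pos=[[0,0,0.003],[0,0,0.004],[0,0,0.004],[0,0,0.002],[0,0,0],[0,0,0]], yaw=[0,0,0,0,0,0])

```text
time: 33.17
ee_pos: [0.4527, 0.0192, 0.2118]
tcp_rot: [180.0, -0.0, 35.8]
wrist_force: [0.4, -0.1, -0.8]
opening: 0.0419
grasp_force: 20.4
```

```bash
python3 hand.py egg .453 .0187 0.042 0;  python3 - <<'E'
from h import *
s=snap('scene'); cv2.imwrite('pics/s9.png',cv2.resize(s[190:270,260:370,::-1],None,fx=6,fy=6,interpolation=cv2.INTER_CUBIC))
E
```

```text
tcp [0.4527 0.0192 0.2118] 35.8 33.1667 0.04193689721330123
wrist none
scene (array([-0.0622,  0.3846, -0.4801]), 526.8, np.float64(0.408))
top none
```

View pics/s9.png

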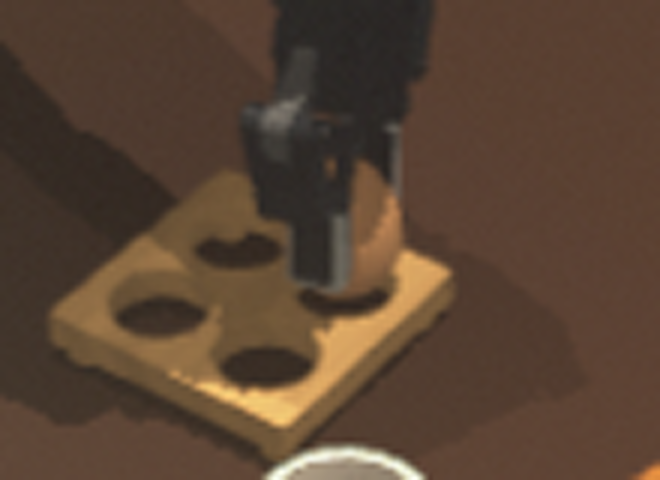

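The egg hangs upright between the fingers, clear of its hole at (350,290) in the crop, and the rack hasn't moved.

Emit:
move_arm(jaw=[1,1,1,1,1,1,1,1,1,1], delta_pos=[[0,0,0.015],[0,0,0.025],[0,0,0.025],[0.007,0.01,0.02],[0.013,0.02,0.01],[0.018,0.026,0],[0.02,0.029,0],[0.02,0.029,0],[0.02,0.029,0],[0.02,0.029,0]], yaw=[0,0,0,0,0,0,0,0,0,0])

```text
time: 34.35
ee_pos: [0.5714, 0.1928, 0.3065]
tcp_rot: [180.0, 0.0, 35.8]
wrist_force: [0.4, -0.1, -0.5]
opening: 0.0424
grasp_force: 20.6
```

Emit:
move_arm(jaw=[1,1,1,1,1], delta_pos=[[0.018,0.026,0],[0.012,0.018,0],[0.008,0.012,0],[0,0,0],[0,0,0]], yaw=[0,0,0,0,0])

```text
time: 34.77
ee_pos: [0.6088, 0.2477, 0.3058]
tcp_rot: [-180.0, 0.1, 35.9]
wrist_force: [0.1, -0.3, -1.2]
opening: 0.0416
grasp_force: 20.6
```

```bash
python3 hand.py egg .608 .248 .136 0; python3 hand.py egg_cup .609 .249 .011 0; python3 -c "
from h import *
snap('wrist','w10.png')"
```

```text
tcp [0.6088 0.2477 0.3058] 35.9 34.7667 0.04163678448856533
wrist (array([0.607 , 0.248 , 0.1378]), 4.6, np.float64(0.025))
scene (array([-0.8875,  2.1546, -1.5371]), 605.1, np.float64(0.601))
top (array([ 0.698 ,  0.3525, -0.3446]), 143.6, np.float64(0.223))
all (array([0.607 , 0.2482, 0.132 ]), 8.9, np.float64(2.256))
w+s (array([0.6079, 0.2483, 0.135 ]), 10.1, np.float64(2.794))
tcp [0.6085 0.2465 0.3071] 35.8 35.0667 0.041677979181498105
wrist (array([0.6089, 0.2487, 0.0013]), 3.5, np.float64(0.157))
scene (array([ 0.5438,  0.3317, -0.0751]), -14.7, np.float64(0.077))
top (array([ 0.6728,  0.3224, -0.3695]), 350.2, np.float64(0.369))
all (array([0.609 , 0.249 , 0.0047]), 11.4, np.float64(0.353))
w+s (array([0.6104, 0.2499, 0.0095]), 12.5, np.float64(0.22))
```

View pics/w10.png

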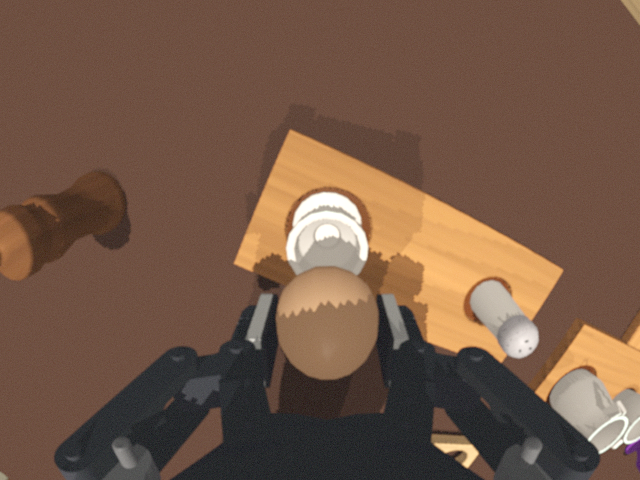

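The egg at (327,320) hangs upright above the cup, whose mouth is at (327,245). Offset egg to cup is about (+2.5, +2) mm, so I shift and lower.

Emit:
move_arm(jaw=[1,1,1,1,1,1,1], delta_pos=[[0.0025,0.002,-0.015],[0,0,-0.02],[0,0,-0.012],[0,0,-0.005],[0,0,-0.003],[0,0,0],[0,0,0]], yaw=[0,0,0,0,0,0,0])

```text
time: 36.0
ee_pos: [0.6113, 0.2492, 0.2525]
tcp_rot: [180.0, -0.1, 35.8]
wrist_force: [-0.2, -0.0, -1.5]
opening: 0.042
grasp_force: 20.6
```

```bash
python3 hand.py egg .6095 .249 .084 0; python3 -c "
from h import *
s=snap('scene'); cv2.imwrite('pics/s11.png',cv2.resize(s[195:275,385:495,::-1],None,fx=6,fy=6,interpolation=cv2.INTER_CUBIC))"
```

```text
tcp [0.6113 0.2492 0.2525] 35.8 36.0 0.04202209906647801
wrist none
scene (array([-0.5676,  1.7745, -1.3549]), 3807.4, np.float64(0.48))
top none
```

View pics/s11.png

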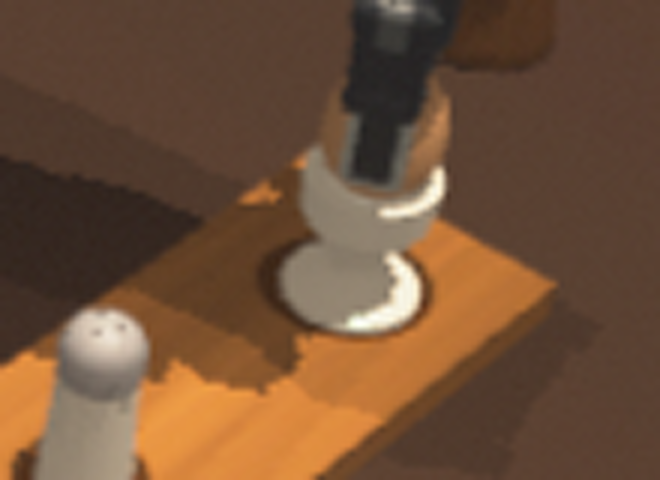

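The egg sits centred in the cup's mouth, a few mm above its seat; the cup is undisturbed.

Emit:
move_arm(jaw=[1,1,1,1,1], delta_pos=[[0,0,-0.002],[0,0,-0.002],[0,0,-0.001],[0,0,0],[0,0,0]], yaw=[0,0,0,0,0])

```text
time: 36.77
ee_pos: [0.6112, 0.2492, 0.2465]
tcp_rot: [-180.0, 0.0, 35.8]
wrist_force: [0.3, 0.0, -0.7]
opening: 0.0423
grasp_force: 20.6
```

Emit:
move_arm(jaw=[1,1,1,1], delta_pos=[[0,0,-0.001],[0,0,-0.0005],[0,0,0],[0,0,0]], yaw=[0,0,0,0])

```text
time: 37.1
ee_pos: [0.6113, 0.2492, 0.2455]
tcp_rot: [180.0, -0.0, 35.8]
wrist_force: [-0.2, -0.1, 2.0]
opening: 0.0419
grasp_force: 20.8
```

Emit:
move_arm(jaw=[0.45,0.4,0.3,0.15,0,0,0,0,0,0], delta_pos=[[0,0,0],[0,0,0],[0,0,0],[0,0,0],[0,0,0],[0,0,0.02],[0,0,0.03],[0,0,0.035],[0,0,0.035],[0,0,0]], yaw=[0,0,0,0,0,0,0,0,0,0])

```text
time: 37.93
ee_pos: [0.6113, 0.2492, 0.3733]
tcp_rot: [179.9, -0.6, 35.8]
wrist_force: [1.0, 0.5, 0.8]
opening: 0.0853
grasp_force: 0.0
```

Emit:
move_arm(jaw=[0,0,0,0,0,0,0,0,0,0], delta_pos=[[-0.03,-0.02,0.01],[-0.03,-0.02,0.01],[-0.03,-0.02,0],[-0.03,-0.02,0],[-0.03,-0.02,0],[-0.03,-0.02,0],[-0.03,-0.02,0],[0,0,0],[0,0,0],[0,0,0]], yaw=[0,0,0,0,0,0,0,0,0,0])

```text
time: 38.77
ee_pos: [0.4014, 0.1092, 0.3855]
tcp_rot: [180.0, -0.1, 35.8]
wrist_force: [-0.0, 0.6, -0.2]
opening: 0.0851
grasp_force: 0.0
```

Run:
```python
from h import *
s=snap('scene'); cv2.imwrite('pics/s12.png',cv2.resize(s[150:390,220:500,::-1],None,fx=2.4,fy=2.4)); snap('top')
print(bot.get_obs()['time'])
for th,g in {'egg':(.6095,.249,.076,0),'egg_cup':(.6095,.249,.011,0),'salt_shaker':(.638,.099,.011,0),'milk_jug':(.618,-.088,.011,2.17),'espresso_cup':(.642,-.207,.011,1.64)}.items():
  for n in('top','scene'):
    m=camera_model(n); e=proj(n,np.array([[g[0],g[1],g[2]+.03]]),m)[0]
    L=[l for l in outline_of(n,th) if np.linalg.norm(np.array(l['xy'])-e)<25]
    if L: print(th,n,fit(th,[(n,m,L[0]['mask'])],g,False))
```

```text
38.8667
egg top (array([0.6084, 0.2482, 0.0788]), 13.2, np.float64(0.081))
egg scene (array([0.6122, 0.2483, 0.0787]), 8.4, np.float64(0.049))
egg_cup top (array([0.5938, 0.2351, 0.025 ]), 39.3, np.float64(2.084))
salt_shaker top (array([0.6366, 0.0984, 0.0135]), 16.9, np.float64(0.086))
milk_jug top (array([ 0.6164, -0.0876,  0.0164]), 124.3, np.float64(0.079))
milk_jug scene (array([ 0.6213, -0.0879,  0.0157]), 120.6, np.float64(0.122))
espresso_cup top (array([ 0.6421, -0.2054,  0.0145]), 96.7, np.float64(0.082))
```

View pics/s12.png

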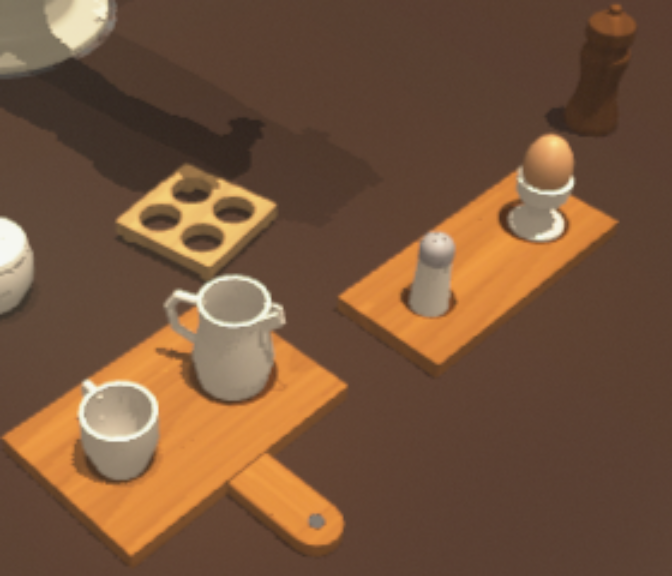

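The picture shows the cup (120,430) and jug (235,340) in their wells, the salt shaker (433,275) and the egg upright in its cup (547,190). The rack and mill are undisturbed, and the arm is clear.

```bash
python3 -c "
from h import *
print(bot.job_done())"
```

```text
the job is handed in; nothing more can be done
None
```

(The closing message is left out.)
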